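# Close the draft cover and tare the balance

## Task

An empty vial stands on the pan of the laboratory balance: push the clear sliding draft cover fully shut over it, and only then lightly press the long bar-shaped tare key on the front of the balance and let it come up again. Leave the round key and the square key alone, and do not disturb the vial or the things standing around the balance. Nothing needs to be grasped; finish with the hand clear.

Things in the scene. Friction and masses are not known exactly. Their poses are not given: they have to be found in the camera images.
- balance: White laboratory balance, fixed, 260 (x) x 190 (y) mm. Origin: centre of its underside, on the bench; -x is its front, z up. Flat deck 55 mm above the bench. On a dark strip at x = -98 mm sit three white keys at y = -48, 0 and +48 mm; which key is where varies. Farther back a clear open-topped box, the draft shield, surrounds the pan.
- cover (a joint): How far the draft cover is open, in m: 0 is fully shut (end stop), growing as it slides towards the balance's +y, 0.075 at most. It starts 40 to 70 mm open and sticks out over the +y side. It slides with a light friction (about 1 to 2 N) and stays where it is left.
- cover_edge (a point): Top outer edge, at mid-length, of the cover's +y end bar; moves with the cover. The cover is a clear plate in an aluminium frame, 120 (x) x 144 (y) mm. Its end bars are 120 mm long along x, 16 mm high, their tops 131 mm above the bench. Pushing the bar's upright +y face towards the balance's -y shuts the cover; shut, that face is 72 mm from the balance's centre line, 7 mm outside the shield.
- bar_key (a joint): Travel of the tare key, the long bar-shaped one (36 mm along the balance's y, 15 mm along its x): 0 is up, 0.004 m is fully down. It counts as pressed from 0.0025 m. It springs back by itself: about 1 N starts it, about 4 N holds it fully down.
- bar_top (a point): Centre of the top face of the bar-shaped tare key, 8 mm above the balance's deck (63 mm above the bench) when up; axes of the balance.
- round_top (a point): Centre of the top of the round key (20 mm across), 8 mm above the deck. To be left alone.
- round_key (a joint): Travel of the round key, 0 up to 0.004 m down; sprung like the tare key.
- square_top (a point): Centre of the top of the square key (18 x 18 mm), 8 mm above the deck. To be left alone.
- square_key (a joint): Travel of the square key, 0 up to 0.004 m down; sprung like the tare key.
- vial: Empty amber glass vial without a cap, 25 mm across, 39 mm high, standing on the balance's pan inside the draft shield (the pan's top is 63 mm above the bench). Origin: centre of its underside, z up. To be left standing.
- capped_vial: Amber vial with a black cap, 25 mm across, 51 mm high, loose on the bench on the balance's +y side, towards its front. Origin: centre of its underside. Bystander.
- wrench: Steel combination wrench, 170 mm long, lying flat on the bench on the balance's -y side, along its own x. Bystander.
- beaker: Empty glass beaker, 64 mm across, 85 mm high, loose on the bench on the balance's +y side, towards its rear. Origin: centre of its underside. Bystander.
- shield_top (a point): Centre of the draft shield's open top, 115 mm above the bench and 30 mm behind the balance's origin (x = +30 mm); axes of the balance. Outside the shield measures 120 mm (x) by 130 mm (y), walls 4 mm thick, 60 mm high, standing on the deck. The draft cover slides along y on top of the walls.

How it is judged:
On the way, in this order (a step that is already met when the one before it is completed fails the run):
1. the draft cover is pushed fully shut (value of joint cover below 0.003 m), for 0.2 s.
2. the bar-shaped tare key is pressed (value of joint bar_key above 0.0025 m), for 0.05 s.
At the end, for the whole second after the job is handed in: The draft cover is within 3 mm of fully shut, all three keys are up again (within 1 mm), the vial stands upright on the pan within 8 mm of where it was, and the capped vial, wrench and beaker are upright or flat as they were, within 10 mm of where they were (value of joint cover below 0.003 m and value of joint each of bar_key, round_key, square_key below 0.001 m and distance of vial from where it was at the start of the episode below 0.008 m and angle between each of vial, capped_vial, beaker's own z axis and vertical below 0.15 rad and linear speed of vial below 0.02 m/s and distance of each of capped_vial, wrench, beaker from where it was at the start of the episode below 0.01 m); the robot touches nothing.
It fails at once if the tare key is pressed while the cover is still open (value of joint bar_key above 0.002 m and value of joint cover above 0.004 m).
It fails at once if the tare key is pressed harder than 20 N (contact force between anything else and bar_key above 20 N).
It fails at once if the round key or the square key is touched (more than 1 N or 1.5 mm) (contact force between anything else and round_key above 1 N or value of joint any of round_key, square_key above 0.0015 m or contact force between anything else and square_key above 1 N).
It fails at once if the vial is shifted, lifted or tipped (distance of vial from where it was at the start of the episode above 0.008 m or angle between vial's own z axis and vertical above 0.3 rad).
It fails at once if a bystander is shifted or lifted by more than 10 mm (distance of any of capped_vial, wrench, beaker from where it was at the start of the episode above 0.01 m).
It also fails if it takes over 48 s, if anything falls off the work surface, if the arm or the gripper's body presses on something with over 40 N, if the wrist force passes 120 N, or if a joint passes its speed limit or range.

## Robot

A 6-joint arm with a two-finger parallel gripper is mounted at the origin on the work surface. World frame = base frame: x ahead of the robot, y to its left, z up, the work surface at z = 0. Lengths are in m, angles in rad, forces in N, time in s.
With the tool pointing down it reaches from about 0.425 to 0.95 m from the base axis. Payload 3.5 kg.
Tool frame: the origin (TCP) lies at the very end of the fingers, on their centre line; the grasp point (between the pads) lies 19 mm behind it (ctrl.pinch_z is the distance from the TCP to the grasp point, in m); z points along the fingers, y is the line along which they close (so a half turn about z gives the same grasp; the last joint's range is limited). The gripper opens to 85 mm and grips with 20 to 120 N. Pads are 22 mm wide; open, the fingers measure 114 mm over their backs; the gripper's body (76 mm by 85 mm) begins 54 mm behind the grasp point. The pads swing forward as they close: fully open they stand 13 mm farther back than shut.
Start: joints at [-1.262, 0.286, 1.577, -0, 1.279, -0.15], TCP at [0.299, -0.605, 0.231] pointing down, gripper open.
Joint ranges: [-2.77, 2.77], [-0.9, 2.22], [0.21, 2.48], [-1.53, 4.67], [0.24, 2.81], [-2.84, 2.84]. Speed limits (rad/s): [2.79, 2.79, 3.14, 3.14, 3.14, 3.14].

## Interface

Orientations are given as a unit quaternion [x, y, z, w].
In Python, from plant import ctrl gives the robot as it stands. The module is installed in compiled form; this text tells all that it offers.
- The arm moves only by the shell command python3 -m crank 'ROWS' [OPENING] [FORCE]. ROWS is JSON, a list of rows, each a list of 6 numbers: the shift along the tool's x, y, z in cm, then the turn, a rotation vector about the tool's x, y, z in rad. In form: [[tx, ty, tz, rx, ry, rz], ...]. A call has 1 to 10 rows; each row is the pose to reach, as a shift and turn from the pose commanded when the call began, along the tool's axes at that moment; what a row does not reach only later rows make up. A row lasts 1/10 s, in which the tool goes at most 50 mm and 8.59 degrees, less where a joint would pass 70% of its speed; a pose out of reach is approached as far as the arm can. A call with a gripper value outside its range is refused whole. OPENING is the opening, from 0 (shut) to 1 (fully open), set as the call begins (- or left out, the last holds). The fingers move at their own pace and stop on an object; FORCE is the grip in N (left out, the last holds). Time passes only in rows, so rows that repeat a pose let the fingers close. It gives the time, the measured TCP pose, the force, the opening and the grip force at its end, in the units of the state.
- ctrl.get_state(): the state, without advancing time (a new reading comes with each control period).
- ctrl.read_camera(name): name is "scene" or "top" or "wrist"; returns (picture, depth): 400x640x3 uint8, blue, green, red; 400x640 float32, m along the optical axis (not along the pixel's ray), 0 where there is no reading.
- ctrl.camera_info(name): a dict with "K" (3x3 intrinsics, pixels), "k1" (the pictures are not rectified: a ray, as slopes to the right and down, at radius r is drawn at 1 + k1 r^2 times it, then the intrinsics apply), "origin" and "orientation" of the camera in the world. Camera axes: x right, y down, z forward; pixel columns grow to the right and rows downward; lengths in m; the calibration is good to about 2 mm. A picture is of the moment at which its call begins: read the wrist's pose just before it. camera_info takes no time and is no camera call; for the wrist camera it gives the pose at the moment of the call.
- ctrl.sign_off(): hands the job in; it is judged then, once.
The state is a dict: "time": time; "qpos": joint angles; "dq": joint speeds; "joint_efforts": joint torques, N m; "eef_pos": TCP position; "tcp_rot": TCP orientation; "contact_force": force on the tool from outside, world axes, zero at the start; "wrist_torque": the same for the moment, N m; "opening": opening from 0.0 (shut) to 1.0 (fully open); "finger_force": force on a finger pad.
Only numpy, scipy, OpenCV 4.12 (cv2) and the standard library are available. Lean on these libraries where they do the work, as an engineer would, in place of code of your own. Each camera call takes 0.05 s, during which the arm holds its last target. There are 200 camera calls.

## Working session

There is one attempt and no reset: what is moved stays moved. The work goes in short steps, Python scripts to look and compute and a shell command to move; the robot and the scene stay as the last step left them, time stands still between calls to the robot, and variables do not carry over. Pictures are saved under pics/ and viewed, at most 10 in all, crops included, and the job is handed in when it is done.

```bash
mkdir -p pics
cat > h.py <<'E'
import numpy as np, cv2
from plant import ctrl
from scipy.spatial.transform import Rotation as R
def grab(n):
    i=ctrl.camera_info(n); p,d=ctrl.read_camera(n); return i,p,d
def ray(i,uv):
    K=np.array(i["K"]);k=i["k1"]
    uv=np.atleast_2d(uv).astype(float)
    m=cv2.undistortPoints(uv.reshape(-1,1,2),K,np.array([k,0,0,0,0.])).reshape(-1,2)
    d=np.c_[m,np.ones(len(m))]
    return np.array(i["origin"]), R.from_quat(i["orientation"]).apply(d)
def plane(i,uv,z):
    o,d=ray(i,uv); return o+d*((z-o[2])/d[:,2])[:,None]
E
python3 - <<'E'
from h import *
import pickle
D={}
for n in("top","scene"):
    D[n]=grab(n); cv2.imwrite(f"pics/{n}.png",D[n][1]); print(n,D[n][0])
pickle.dump(D,open("d.pkl","wb"))
s=ctrl.get_state();print(s)
E
```

```text
top {'K': array([[405.30148048,   0.        , 316.80470174],
       [  0.        , 405.30148048, 200.45588716],
       [  0.        ,   0.        ,   1.        ]]), 'k1': 0.026408561914911692, 'origin': array([ 0.40254324, -0.0328539 ,  0.92960677]), 'orientation': array([ 0.7202206 , -0.68445127,  0.07757512, -0.08240656])}
scene {'K': array([[475.66061157,   0.        , 320.50902759],
       [  0.        , 475.66061157, 200.58569135],
       [  0.        ,   0.        ,   1.        ]]), 'k1': 0.012781517918927808, 'origin': array([ 1.06250454, -0.56793553,  0.76876184]), 'orientation': array([ 0.8527419 ,  0.33787874, -0.13662145, -0.3741708 ])}
{'time': 0.1, 'qpos': array([-1.26198824e+00,  2.87117151e-01,  1.57804772e+00, -3.60844784e-06,
        1.27862025e+00, -1.49977213e-01]), 'dq': array([ 0.0006508 , -0.00164717, -0.00370603,  0.00054549,  0.00130578,
        0.00249138]), 'joint_efforts': array([ 1.93234082e-03, -4.07290113e+01, -2.93700331e+01, -1.35316618e-04,
        3.36457037e-03,  5.20750536e-07]), 'eef_pos': array([ 0.29878335, -0.60459565,  0.23004952]), 'tcp_rot': array([ 9.73803974e-01,  2.27386496e-01, -8.86881546e-05, -1.09264179e-03]), 'contact_force': array([-0.36719567,  0.01765252, -0.09872534]), 'wrist_torque': array([-0.01894639,  0.02611114, -0.08540701]), 'finger_force': 0.0, 'opening': 0.9988585323241734}
```

View pics/top.png

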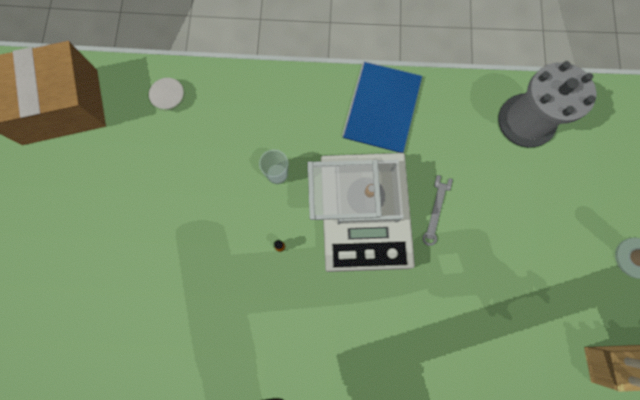

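View pics/scene.png

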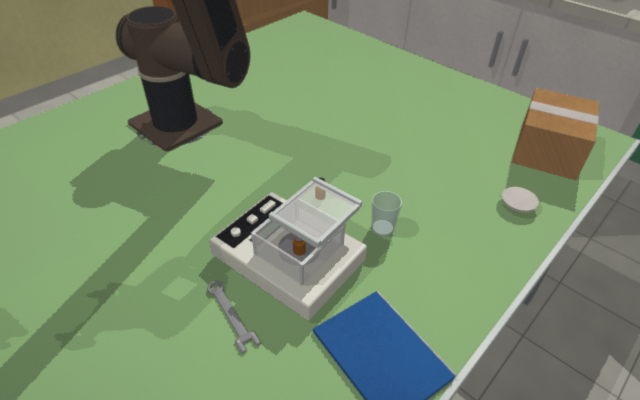

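Run:
```python
from h import *
import pickle
D=pickle.load(open("d.pkl","rb")); i,p,d=D["top"]
x0,y0=240,130
c=cv2.resize(p[y0:280,x0:460],None,fx=3.6,fy=3.6,interpolation=cv2.INTER_CUBIC); cv2.imwrite("pics/crop.png",c)
g=p.max(2); 
strip=cv2.inRange(g[235:275,325:415],0,60)
k=cv2.morphologyEx(strip,cv2.MORPH_CLOSE,np.ones((15,15)))
cn=max(cv2.findContours(k,0,2)[0],key=cv2.contourArea)
q=cv2.boxPoints(cv2.minAreaRect(cn))+[325,235]
print("strip",q,plane(i,q,.056).round(4))
inn=cv2.erode(cv2.fillPoly(np.zeros(g.shape,np.uint8),[q.astype(int)],255),np.ones((5,5)))
m=((g>110)&(inn>0)).astype(np.uint8)
n,l,st,ce=cv2.connectedComponentsWithStats(m)
for s,e in zip(st[1:],ce[1:]):
    if s[4]>15: print("key",s,e,plane(i,e,.063).round(4))
# bench objects
for nm,uv,z in(("beaker base",(278,174),0),("beaker top",(274,160),.085),("capped base",(281,248),0),("cap",(279,245),.051)):
    print(nm,plane(i,uv,z).round(4))
```

```text
strip [[331.36584711 242.29268169]
 [403.03659058 234.32927227]
 [406.21952057 262.97561646]
 [334.54877472 270.93902588]] [[ 0.5128 -0.0578  0.056 ]
 [ 0.5381 -0.2121  0.056 ]
 [ 0.4769 -0.219   0.056 ]
 [ 0.4523 -0.0671  0.056 ]]
key [338 236  65   8 192] [377.78645833 240.328125  ] [[ 0.5213 -0.1568  0.063 ]]
key [365 249  10  10  88] [369.38636364 253.64772727] [[ 0.4919 -0.1394  0.063 ]]
key [387 248  11  10  81] [391.82716049 252.67901235] [[ 0.4965 -0.187   0.063 ]]
key [338 251  18   8 135] [346.68888889 254.48888889] [[ 0.4877 -0.0912  0.063 ]]
beaker base [[0.6769 0.075  0.    ]]
beaker top [[0.6832 0.0762 0.085 ]]
capped base [[0.501  0.0553 0.    ]]
cap [[0.5018 0.0553 0.051 ]]
```

View pics/crop.png

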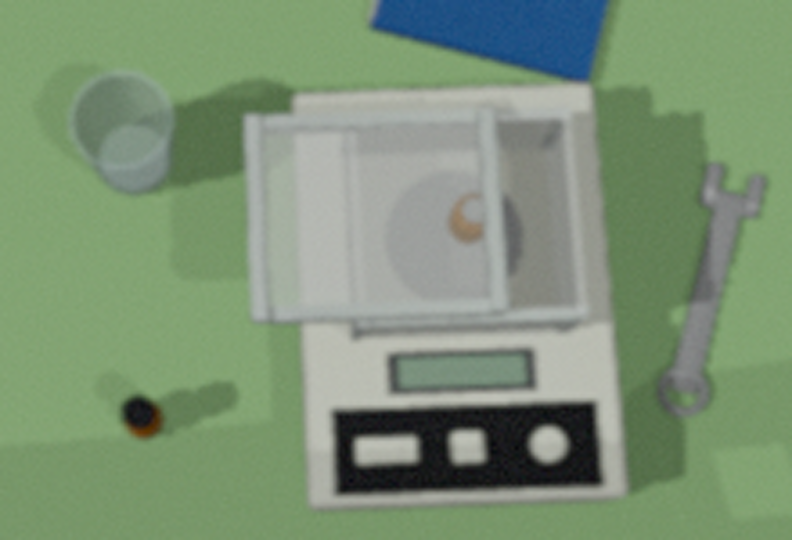

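The top view shows the bar key at px (347,255), the square key at (370,254) and the round key at (392,253). The open cover's +y bar runs from about (308,162) to (310,219). The beaker is at (275,167) and the capped vial at (280,246). First I'll shut the fingers and align the tool with the balance.

```bash
python3 -m crank '[[0,0,0,0,0,0.15],[0,0,0,0,0,0.3],[0,0,0,0,0,0.367],[0,0,0,0,0,0.367],[0,0,0,0,0,0.367]]' 0 20
cat >> h.py <<'E'
yh=np.array([.4877-.4965,-.0912+.187]);yh/=np.hypot(*yh);xh=np.array([yh[1],-yh[0]])
C=np.mean([[.4877,-.0912],[.4919,-.1394],[.4965,-.187]],0)+.098*xh
def bal(p): p=np.atleast_2d(p)[:,:2]-C; return np.c_[p@xh,p@yh]
def togo(bx,by,z):
    s=ctrl.get_state(); r=R.from_quat(s["tcp_rot"])
    t=np.r_[C+bx*xh+by*yh,z]
    print("t",s["time"],"bal tcp mm",(bal(s["eef_pos"])*1e3).round(1),"z",round(s["eef_pos"][2],4),"F",np.round(s["contact_force"],2),"go cm",(r.inv().apply(t-s["eef_pos"])*100).round(2),
     "tool x in bal deg",np.degrees(np.arctan2(r.as_matrix()[:2,0]@yh,r.as_matrix()[:2,0]@xh)).round(2),"z",r.as_matrix()[:,2].round(3))
E
python3 - <<'E'
from h import *
import pickle
i,p,d=pickle.load(open("d.pkl","rb"))["top"]
print("yaw",np.degrees(np.arctan2(xh[1],xh[0])),C)
print("cover edge",bal(plane(i,[[308.2,162],[310.3,219]],.131))*1e3)
print("shut-end bar right edge",bal(plane(i,[[377.8,160],[380.8,215]],.131))*1e3)
togo(.03,.16,.231)
E
```

```text
time: 0.6
eef_pos: [0.2989, -0.6049, 0.2308]
tcp_rot: [0.999, 0.047, -0.0, -0.0]
contact_force: [-0.9, -0.3, -0.3]
opening: 0.145
finger_force: 0.0
yaw 5.248349256500545 [ 0.58962247 -0.13023565]
cover edge [[ 89.0568517  121.92398354]
 [-30.69963548 122.0101025 ]]
shut-end bar right edge [[ 87.45512157 -22.03702622]
 [-28.29777547 -19.45828494]]
t 0.6 bal tcp mm [[-333.  -446.1]] z 0.2308 F [-0.93 -0.26 -0.29] go cm [ 3.640e+01 -6.055e+01  2.000e-02] tool x in bal deg 0.1 z [-0.     0.001 -1.   ]
```

```bash
G='x'; python3 -m crank '[[2.6,-4.3,0,0,0,0],[5.1,-8.6,0,0,0,0],[7.7,-12.8,0,0,0,0],[10.3,-17.1,0,0,0,0],[12.9,-21.4,0,0,0,0],[15.4,-25.7,0,0,0,0],[18,-30,0,0,0,0],[20.6,-34.2,0,0,0,0],[23.1,-38.5,0,0,0,0],[25.7,-42.8,0,0,0,0]]' && python3 -m crank '[[2.2,-3.6,0,0,0,0],[4.4,-7.2,0,0,0,0],[6.6,-10.8,0,0,0,0],[8.8,-14.4,0,0,0,0],[10.7,-17.7,0,0,0,0],[10.7,-17.7,0,0,0,0],[10.7,-17.7,0,0,0,0],[10.7,-17.7,0,0,0,0]]'
python3 - <<'E'
from h import *
togo(.03,.16,.120)
E
```

```text
time: 1.6
eef_pos: [0.516, -0.1537, 0.2316]
tcp_rot: [0.999, 0.046, 0.0, 0.0]
contact_force: [1.1, -0.0, 0.2]
opening: 0.001
finger_force: 0.0
time: 2.4
eef_pos: [0.6055, 0.0298, 0.2311]
tcp_rot: [0.999, 0.046, -0.0, 0.0]
contact_force: [-0.1, -0.6, -0.1]
opening: -0.001
finger_force: 0.0
t 2.4 bal tcp mm [[ 30.5 157.9]] z 0.2311 F [-0.14 -0.64 -0.11] go cm [-0.04 -0.21 11.11] tool x in bal deg 0.01 z [-0.001 -0.    -1.   ]
```

```bash
python3 -m crank '[[0,-0.4,3,0,0,0],[0,-0.4,6,0,0,0],[0,-0.4,9,0,0,0],[0,-0.4,11.1,0,0,0],[0,-0.4,11.1,0,0,0],[0,-0.4,11.1,0,0,0]]'
python3 - <<'E'
from h import *
togo(.03,.087,.120)
i,p,d=grab("scene"); cv2.imwrite("pics/s2.png",cv2.resize(p[140:300,190:430],None,fx=3,fy=3))
E
```

```text
time: 3.0
eef_pos: [0.6054, 0.0333, 0.1207]
tcp_rot: [0.999, 0.045, -0.0, 0.0]
contact_force: [0.6, 0.5, 0.8]
opening: -0.003
finger_force: 0.0
t 3.0 bal tcp mm [[ 30.7 161.4]] z 0.1207 F [0.64 0.55 0.77] go cm [-0.06  7.44  0.07] tool x in bal deg -0.07 z [-0. -0. -1.]
```

View pics/s2.png

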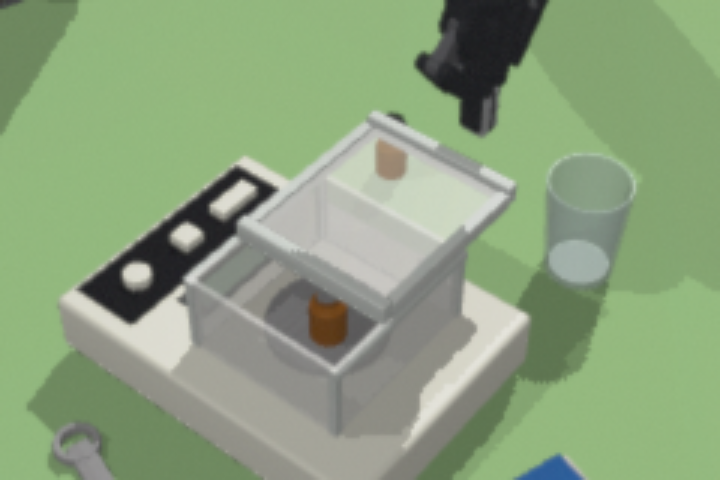

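The crop shows the closed fingertip at (480,130), just outside the cover's +y bar and clear of the beaker. I'll push slowly from here.

```bash
python3 -m crank '[[0,0.8,0.2,0,0,0],[0,1.6,0.2,0,0,0],[0,2.2,0.2,0,0,0],[0,2.8,0.2,0,0,0],[0,3.4,0.2,0,0,0],[0,4,0.2,0,0,0],[0,4.6,0.2,0,0,0],[0,5.2,0.2,0,0,0],[0,5.8,0.2,0,0,0],[0,6.2,0.2,0,0,0]]'
python3 - <<'E'
from h import *
togo(.03,.087,.118)
E
python3 -m crank '[[0,0.2,0,0,0,0],[0,0.4,0,0,0,0],[0,0.6,0,0,0,0],[0,0.8,0,0,0,0],[0,0.8,0,0,0,0],[0,0.8,0,0,0,0]]'
python3 - <<'E'
from h import *
togo(.03,.087,.118)
i,p,d=grab("top")
cv2.imwrite("pics/t2.png",cv2.resize(p[130:280,240:460],None,fx=3.6,fy=3.6,interpolation=cv2.INTER_CUBIC))
E
```

```text
time: 4.05
eef_pos: [0.6112, -0.0279, 0.1183]
tcp_rot: [0.999, 0.046, -0.0, 0.0]
contact_force: [0.5, 2.1, 1.6]
opening: 0.004
finger_force: 0.7
t 4.05 bal tcp mm [[30.9 99.9]] z 0.1183 F [0.46 2.06 1.61] go cm [-0.09  1.29  0.03] tool x in bal deg -0.01 z [-0. -0. -1.]
time: 4.65
eef_pos: [0.6117, -0.0355, 0.1181]
tcp_rot: [0.999, 0.046, -0.0, 0.0]
contact_force: [0.6, 1.0, -0.2]
opening: -0.001
finger_force: 0.0
t 4.65 bal tcp mm [[30.7 92.3]] z 0.1181 F [ 0.63  1.   -0.25] go cm [-0.07  0.53  0.01] tool x in bal deg 0.02 z [-0.    -0.001 -1.   ]
```

View pics/t2.png

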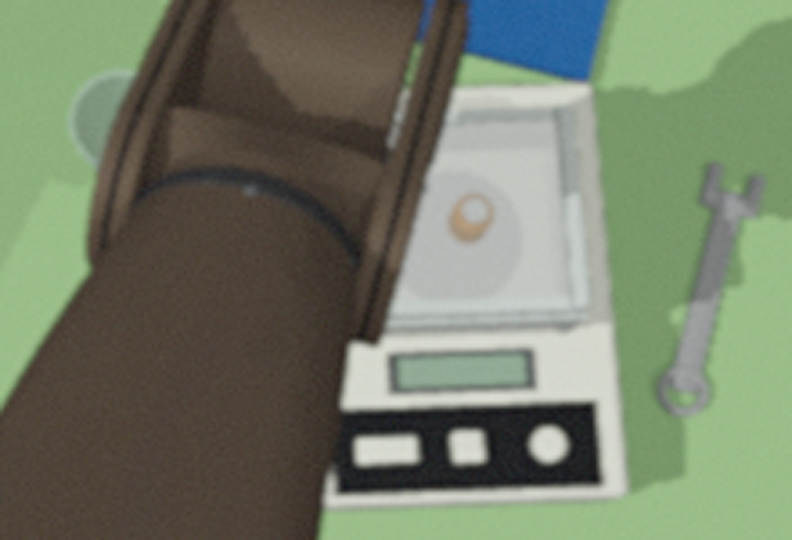

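The cover's far bar is now near (580,240), almost over the shield's -y wall. I'll keep pushing in small steps until the end stop shows up in the force.

```bash
python3 -m crank '[[0,0.1,0,0,0,0],[0,0.2,0,0,0,0],[0,0.3,0,0,0,0],[0,0.3,0,0,0,0]]'; python3 -m crank '[[0,0.1,0,0,0,0],[0,0.2,0,0,0,0],[0,0.2,0,0,0,0]]'; python3 -m crank '[[0,0.1,0,0,0,0],[0,0.2,0,0,0,0],[0,0.2,0,0,0,0]]'
```

```text
time: 5.1
eef_pos: [0.612, -0.0383, 0.1181]
tcp_rot: [0.999, 0.046, -0.0, -0.0]
contact_force: [-0.1, 1.1, 0.5]
opening: 0.005
finger_force: 0.5
time: 5.4
eef_pos: [0.6122, -0.0404, 0.1182]
tcp_rot: [0.999, 0.046, -0.0, 0.0]
contact_force: [0.2, 1.2, -1.3]
opening: -0.0
finger_force: 0.4
time: 5.7
eef_pos: [0.6125, -0.0424, 0.1183]
tcp_rot: [0.999, 0.046, -0.0, 0.0]
contact_force: [-0.4, 0.9, -0.8]
opening: 0.0
finger_force: 0.4
```

```bash
for k in 1; do python3 -m crank '[[0,0.1,0,0,0,0],[0,0.2,0,0,0,0],[0,0.2,0,0,0,0]]'; done; python3 -m crank '[[0,0.1,0,0,0,0],[0,0.2,0,0,0,0],[0,0.2,0,0,0,0]]'
python3 - <<'E'
from h import *
togo(.03,.083,.118)
i,p,d=grab("top")
cv2.imwrite("pics/t3.png",cv2.resize(p[130:280,240:460],None,fx=3.6,fy=3.6,interpolation=cv2.INTER_CUBIC))
E
```

```text
time: 6.0
eef_pos: [0.6126, -0.0431, 0.1183]
tcp_rot: [0.999, 0.046, -0.0, -0.001]
contact_force: [-0.6, 4.5, 0.2]
opening: -0.0
finger_force: 2.5
time: 6.3
eef_pos: [0.6126, -0.0433, 0.1184]
tcp_rot: [0.999, 0.045, -0.0, -0.003]
contact_force: [0.4, 10.4, 1.2]
opening: -0.006
finger_force: 4.9
t 6.3 bal tcp mm [[30.9 84.5]] z 0.1184 F [ 0.45 10.4   1.16] go cm [-0.09  0.15  0.03] tool x in bal deg -0.03 z [-0.001  0.006 -1.   ]
```

View pics/t3.png

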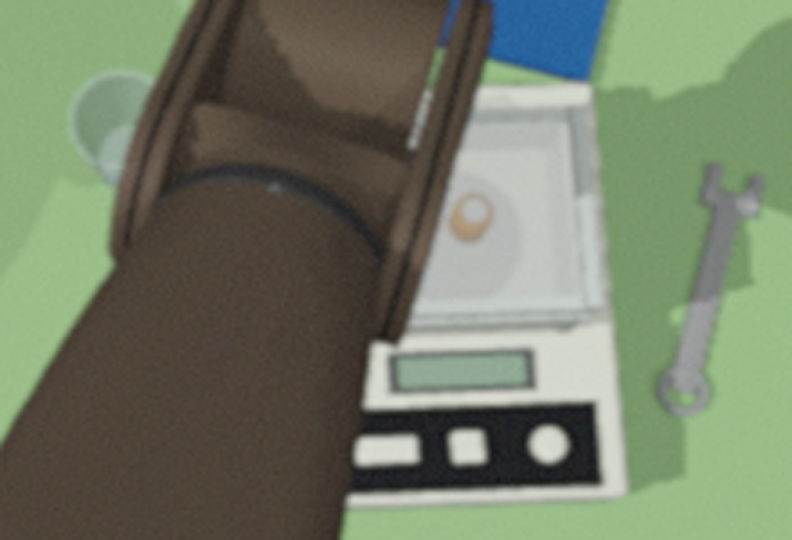

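At the end stop the force climbs to 10 N while the TCP stays put, so the cover is shut. Next I'll back off, rise, move above the bar key and look at it.

```bash
python3 -m crank '[[0,-1,0,0,0,0],[0,-3,0,0,0,0],[0,-3,-3,0,0,0],[0,-3,-7,0,0,0],[-4,-3,-7,0,0,0],[-8,-1,-7,0,0,0],[-12,3,-5,0,0,0],[-12.9,3.4,-3,0,0,0],[-12.9,3.4,-1,0,0,0],[-12.9,3.4,-1,0,0,0]]'
python3 -m crank '[[0,0,0,0,0,0],[0,0,0,0,0,0]]'
python3 - <<'E'
from h import *
togo(-.098,.048,.080)
i,p,d=grab("scene"); cv2.imwrite("pics/s3.png",cv2.resize(p[140:300,190:430],None,fx=3,fy=3))
E
```

```text
time: 7.35
eef_pos: [0.4854, -0.0922, 0.126]
tcp_rot: [0.999, 0.045, -0.002, -0.0]
contact_force: [-0.1, 0.1, -0.1]
opening: -0.0
finger_force: 0.0
time: 7.55
eef_pos: [0.489, -0.0923, 0.13]
tcp_rot: [0.999, 0.046, 0.001, 0.001]
contact_force: [-1.4, 0.1, -0.3]
opening: 0.001
finger_force: 0.0
t 7.55 bal tcp mm [[-96.8  47. ]] z 0.13 F [-1.42  0.08 -0.32] go cm [-0.14 -0.11  4.99] tool x in bal deg 0.05 z [ 0.003 -0.002 -1.   ]
```

View pics/s3.png

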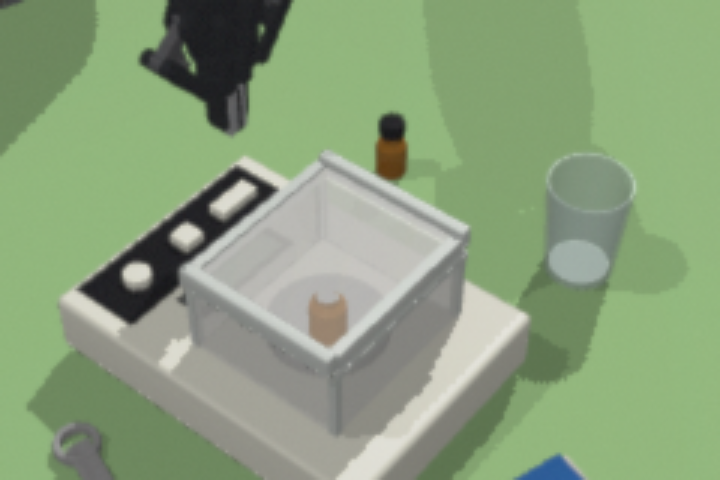

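The view shows the cover shut, with its end bars flush over the shield, and the fingertip directly above the bar key. Now I'll descend.

```bash
python3 -m crank '[[-0.1,-0.1,2,0,0,0],[-0.1,-0.1,4,0,0,0],[-0.1,-0.1,5.5,0,0,0],[-0.1,-0.1,6.1,0,0,0],[-0.1,-0.1,6.1,0,0,0],[-0.1,-0.1,6.1,0,0,0]]'
python3 - <<'E'
from h import *
togo(-.098,.048,.063)
E
```

```text
time: 8.2
eef_pos: [0.4874, -0.0912, 0.0684]
tcp_rot: [0.999, 0.046, 0.001, 0.0]
contact_force: [0.6, 0.4, -0.5]
opening: 0.004
finger_force: 0.0
t 8.2 bal tcp mm [[-98.2  48.2]] z 0.0684 F [ 0.64  0.41 -0.5 ] go cm [0.02 0.02 0.54] tool x in bal deg 0.03 z [ 0.002 -0.001 -1.   ]
```

```bash
python3 -m crank '[[0,0,0.2,0,0,0],[0,0,0.4,0,0,0],[0,0,0.5,0,0,0],[0,0,0.6,0,0,0],[0,0,0.6,0,0,0]]'; python3 -m crank '[[0,0,0.1,0,0,0],[0,0,0.2,0,0,0],[0,0,0.2,0,0,0]]'
```

```text
time: 8.7
eef_pos: [0.4868, -0.0912, 0.0617]
tcp_rot: [0.999, 0.046, 0.0, 0.0]
contact_force: [0.4, -0.3, 2.7]
opening: 0.002
finger_force: 0.9
time: 9.0
eef_pos: [0.4868, -0.0911, 0.0596]
tcp_rot: [0.999, 0.046, 0.0, 0.0]
contact_force: [-0.3, -0.5, 2.8]
opening: 0.003
finger_force: 1.6
```

```bash
python3 -m crank '[[0,0,0.1,0,0,0],[0,0,0.1,0,0,0]]'; python3 -m crank '[[0,0,0.1,0,0,0],[0,0,0.1,0,0,0]]'
```

```text
time: 9.2
eef_pos: [0.4868, -0.0912, 0.059]
tcp_rot: [0.999, 0.046, 0.0, 0.0]
contact_force: [-1.7, 0.9, 6.7]
opening: -0.0
finger_force: 3.1
time: 9.4
eef_pos: [0.4869, -0.0912, 0.0589]
tcp_rot: [0.999, 0.046, -0.0, 0.0]
contact_force: [-3.7, 1.0, 11.2]
opening: -0.003
finger_force: 5.8
```

The key bottomed out at 4 mm with about 11 N. I'll retract and check.

```bash
python3 -m crank '[[0,0,-0.5,0,0,0],[0,0,-1.5,0,0,0],[0,0,-4,0,0,0],[0,0,-8,0,0,0],[0,0,-12,0,0,0],[-3,0,-14,0,0,0],[-3,0,-14,0,0,0],[-3,0,-14,0,0,0]]'
python3 - <<'E'
from h import *
i,p,d=grab("scene"); cv2.imwrite("pics/s4.png",cv2.resize(p[140:300,190:430],None,fx=3,fy=3))
E
```

```text
time: 10.2
eef_pos: [0.4563, -0.0937, 0.1974]
tcp_rot: [0.999, 0.046, 0.0, 0.0]
contact_force: [0.0, 0.0, -0.6]
opening: 0.003
finger_force: 0.0
```

View pics/s4.png

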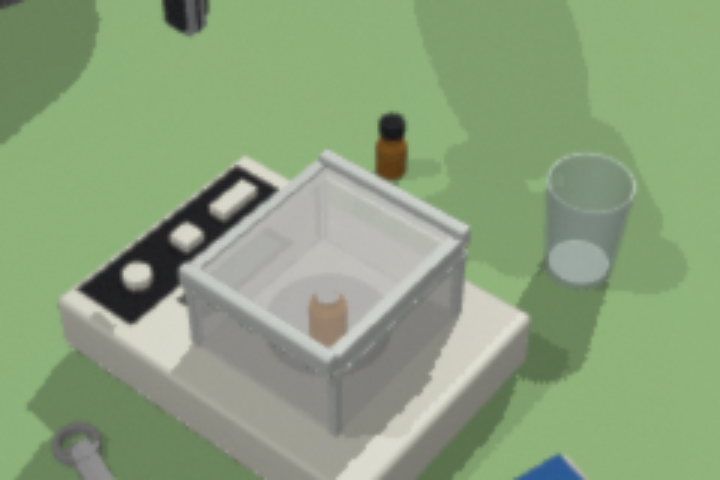

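The cover is shut, the keys are up (bar key at (233,200)), nothing else has moved, and the hand is clear at the top of the view.

```bash
python3 -c "from plant import ctrl; print(ctrl.sign_off())"
```

```text
the job is handed in; nothing more can be done
None
```

The job is handed in at about 10 s: the cover was pushed shut to its end stop, then the bar key was pressed fully down (about 11 N) and came back up; the last picture shows the vial, bystanders and other keys undisturbed and the hand clear, though the hand-in returned no verdict.

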